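# Check a hydraulic brake lever on the assembly jig

### The arm

A 6-joint arm with a two-finger parallel gripper is mounted at the origin on the work surface. World frame = base frame: x ahead of the robot, y to its left, z up, the work surface at z = 0. Lengths are in mm, angles in degrees, forces in N, time in s.
With the tool pointing down it reaches from about 300 to 850 mm from the base axis. Payload 4.2 kg.
Tool frame: the origin (TCP) lies midway between the tips of the shut fingers; the grasp point (between the pads) lies 19 mm behind it (env.grasp_offset is the distance from the TCP to the grasp point, in mm); z points along the fingers, y is the line along which they close (so a half turn about z gives the same grasp; the last joint's range is limited). The gripper opens to 91 mm and grips with 3 to 60 N. Pads are 32 mm wide; open, the fingers measure 118 mm over their backs; the gripper's body (76 mm by 178 mm) begins 60 mm behind the grasp point.
Start: joints at [-74.485, 18.312, 89.639, -0, 72.044, -1.146], TCP at [164.867, -550.877, 187.476] pointing down, gripper open.
Joint ranges: [-177.97, 177.97], [-48.28, 115.42], [12.27, 149.76], [-77.06, 257.06], [2.81, 150.46], [-146.56, 146.56]. Speed limits (degrees/s): [147.25, 147.25, 180, 180, 180, 180].

### API

Orientations are given as [roll, pitch, yaw] about the fixed x, y, z axes, in that order (R = Rz(yaw) Ry(pitch) Rx(roll)).
In Python, from workcell import env, optics gives the robot as it stands. The module is installed in compiled form; this text tells all that it offers.
- The arm moves only by the tool send_rows, never from a script. Its argument "targets" is a list that holds one entry, the list of rows, each a list of 7 numbers: the turn, a rotation vector about the world's x, y, z scaled (see below), then the shift along the world's x, y, z scaled (see below), then the closure, from -1 (fully open) to 1 (shut). In form: [[[rx, ry, rz, x, y, z, gripper], ...]]. A call has 1 to 12 rows; each row shifts and turns the commanded pose from where the row before left it; what a row does not reach is not made up. The controller multiplies each number of a shift by 0.2 m and each number of a turn by pi/2 rad. A row lasts 1/10 s, in which the tool goes at most 50 mm and 8.59 degrees, less where a joint would pass 70% of its speed; a pose out of reach is approached as far as the arm can. A call with a number of a shift or a turn outside -1 to 1 is refused whole. A call with a gripper value outside its range is refused whole. The fingers move at their own pace and stop on an object; "grip_force" is the grip in N (left out, the last holds). Time passes only in rows, so rows that do not move let the fingers close. It gives the time, the measured TCP pose, the force, the opening and the grip force at its end, in the units of the state.
- env.state(): the state, without advancing time (a new reading comes with each control period).
- optics.grab_frame(name): name is "side" or "top"; returns (picture, depth): 384x512x3 uint8, red, green, blue; 384x512 float32, mm along the optical axis (not along the pixel's ray), 0 where there is no reading.
- optics.camera_info(name): a dict with "camera_matrix" (3x3 intrinsics, pixels), "R" (3x3) and "t" (3): a world point X has camera coordinates R X + t. Camera axes: x right, y down, z forward; pixel columns grow to the right and rows downward; lengths in mm; the calibration is good to about 2 mm. A picture is of the moment at which its call begins. camera_info takes no time and is no camera call.
- env.job_done(): hands the job in; it is judged then, once.
Trained networks look in the newest picture that a camera, given by its name, has taken for a name from the list of things; names that differ only in an ending like _2 or _b are one class to them, and where a whole thing is asked for, a point or a joint stands for the part that bears it (a point fixed in the world has none). Each returns a list of dicts, best first, with "conf" (0 to 1); they miss things now and then, are a little off and sometimes report something else, mostly with a low value. They report only what shows in the picture. A call takes as long as a camera call.
- optics.silhouettes(camera, name): "mask" (384x512 bool, what is visible of it) and "at" ([column, row] in pixels, amid what is visible of it).
- optics.place_of(camera, name): "at" ([column, row] in pixels: a listed point, or the origin of a listed thing).
The state is a dict: "time_s": time; "qpos": joint angles; "qvel": joint speeds; "effort": joint torques, N m; "ee_pos": TCP position; "ee_rot": TCP orientation; "force": force on the tool from outside, world axes, zero at the start; "torque": the same for the moment, N m; "gripper_width": finger opening in mm; "gripper_force": force on a finger pad.
Only numpy, scipy, OpenCV 4.12 (cv2) and the standard library are available. Lean on these libraries where they do the work, as an engineer would, in place of code of your own. Each camera call takes 0.05 s, during which the arm holds its last target. There are 200 camera calls.

### The job

Check the freshly assembled hydraulic brake lever on the bench jig: press the lever in towards the rubber grip with the backs of the fingers until it comes up firm on its stop, short of the grip, and keep it firmly pressed there (about 15 N) for a couple of seconds without forcing it. Then ease the lever all the way back out, without letting it snap, and take the hand clear. Touch the lever only on its outer side: do not pinch it or squeeze it against the bar, keep off the bar and grip, and leave the other things on the bench where they are.

Things in the scene. Friction and masses are not known exactly. Their poses are not given: they have to be found in the camera images.
- jig: Bench jig, fixed: dark steel base plate 150 x 310 x 12 mm, blue post and clamp (top at 142 mm) at its -y end, holding a level bar along y, 115 mm above the bench. Black lever unit (reservoir top at 157 mm) on the bar from y = -115 to +10 mm, down to x = -62. Origin: on the bench below the bar's axis, 66 mm in -y from mid-grip. Its -x side, with the lever, faces the robot, turned up to 0.5 rad.
- handlebar: The jig's bar: steel tube, 22 mm diameter, with a black ribbed rubber grip 128 mm long and 33 mm in diameter on its free end (42 mm flange at the grip's inner end). Origin: mid-grip on the bar's axis, 115 mm above the bench; y runs along the bar to its free end, x away from the lever, z up. Not to be touched.
- lever_blade: Outer half (side away from the bar) of the bright aluminium lever blade: a flat bar 14 mm high, 9 mm thick in all, running from the pivot along the grip, level with the bar, to a 14 mm ball end 130 mm from the pivot. Origin: on the pivot axis at mid height; with the lever out its axes are the jig's, and they turn with the lever. This is the side to press.
- lever_inner: The inner half (4 mm, towards the bar) of the same blade. Same origin and axes as lever_blade. Not to be touched: a finger here would be pinching.
- lever_pad (a point): Place to press: on the blade's outer face at mid height, in the middle of its straight part (50 mm long), 85 mm out from the pivot, 115 mm above the bench. Moves with the lever: x points square into the blade towards the bar, y along it to the ball end, z up. With the lever out it is 62 mm from the grip's surface. Free space outside it, and below it down to 12 mm above the bench.
- lever_pivot (a point): The lever's upright pivot axis, at the lever's mid height, 44 mm from the bar's axis on the lever's side; fixed, with the jig's axes.
- brake_lever (a joint): Lever angle in rad: 0 = fully out, held by its return spring; grows as it is pressed towards the grip (clockwise from above). Comes up firm on its stop at 0.22 (19 mm travel at lever_pad), the ball end then still 25 mm from the grip. At lever_pad the spring takes 2 N to start, 4 N just before the stop; on the stop it gives about 1 mm per further 20 N. Let go, it flies back.
- spare_blade: Bystander: a bare aluminium lever blade 14 mm high and about 145 mm long lying on the bench behind the jig. Origin under its middle.
- fluid_bottle: Bystander: a white bottle with a red cap, 54 mm in diameter and 130 mm high, standing behind the grip. Origin: centre of its underside.
- wrench: Bystander: a steel wrench 150 mm long lying on the bench in front of the jig. Origin under its middle.
- carton: Bystander: an open black product box, 150 x 120 x 75 mm, with a wooden insert, on the other side of the bench from the jig. Origin: centre of its underside.

How it is judged:
By the outcome, as a careful person would: the job done as asked, in the order asked, and still so for the second after the job is handed in, with the robot touching nothing.
It also fails if it takes over 38 s, if anything falls off the work surface, if the arm or the gripper's body presses on something with over 40 N, if the wrist force passes 120 N, or if a joint passes its speed limit or range.

## Working session

There is one attempt and no reset: what is moved stays moved. The work goes in short steps, Python scripts to look and compute and a tool call to move; the robot and the scene stay as the last step left them, time stands still between calls to the robot, and variables do not carry over. Pictures are saved under pics/ and viewed, at most 10 in all, crops included, and the job is handed in when it is done.

Besides the shell and the picture viewer there is one more tool, called after "Request:" in YAML: its name, and indented under it one key for each argument. send_rows: Moves the arm, as the interface text tells. Its arguments: {"type":"object","properties":{"targets":{"type":"array"},"grip_force":{"type":"number"}},"required":["targets"]}

```bash
mkdir -p pics; cat > h.py <<'E'
import numpy as np, cv2
from workcell import env, optics
def cam(n):
    c=optics.camera_info(n); return np.array(c["camera_matrix"]),np.array(c["R"]),np.array(c["t"]).ravel()
def at_z(n,p,z):
    K,R,t=cam(n); d=R.T@np.linalg.inv(K)@[p[0],p[1],1]; o=-R.T@t
    return o+d*(z-o[2])/d[2]
def cloud(n,D):
    K,R,t=cam(n); v,u=np.indices(D.shape)
    P=np.stack([(u-K[0,2])/K[0,0]*D,(v-K[1,2])/K[1,1]*D,D],-1)
    return (P-t)@R
def proj(n,X):
    K,R,t=cam(n); q=K@(R@np.asarray(X,float)+t); return q[:2]/q[2]
E
python3 - <<'E'
from h import *
s=env.state(); print({k:np.round(v,3).tolist() for k,v in s.items()})
ims=[]
for n in("top","side"):
    I,D=optics.grab_frame(n); C=cloud(n,D); np.save(n+".npy",C); ims.append(I[:,:,::-1])
    K,R,t=cam(n); print(n,"cam at",(-R.T@t).round())
    for nm,z in(("lever_pad",115),("lever_pivot",115),("lever_blade",115),("handlebar",115),("jig",0),("wrench",0),("fluid_bottle",0),("carton",0),("spare_blade",0)):
        for r in optics.place_of(n,nm)[:2]: print(nm,round(r["conf"],2),np.round(r["at"]),at_z(n,r["at"],z).round())
    for nm in("lever_blade",):
        for r in optics.silhouettes(n,nm)[:1]:
            m=r["mask"]; P=C[m&(D>0)]; print("sil",r["conf"],m.sum(),np.median(P,0).round(),P.min(0).round(),P.max(0).round()); np.save(n+"_m.npy",m)
cv2.imwrite("pics/top.png",ims[0]);cv2.imwrite("pics/side.png",ims[1])
E
```

```text
{'time_s': 0.0, 'qpos': [-74.483, 18.351, 89.707, -0.0, 72.043, -1.144], 'qvel': [0.025, 0.006, 0.011, -0.035, 0.099, 0.041], 'effort': [-0.0, -41.246, -23.197, 0.072, 0.046, -0.0], 'ee_pos': [164.729, -550.322, 186.62], 'ee_rot': [-179.899, -0.002, 16.662], 'force': [-1.301, -0.799, -0.018], 'torque': [-0.026, 0.036, -0.006], 'gripper_force': 0.0, 'gripper_width': 91.459}
top cam at [ 456.   24. 1016.]
lever_pad 0.89 [123. 241.] [489. 301. 115.]
lever_pivot 0.72 [160. 218.] [538. 224. 115.]
lever_pivot 0.16 [166. 216.] [543. 211. 115.]
lever_blade 0.62 [162. 216.] [543. 220. 115.]
handlebar 0.74 [130. 200.] [577. 290. 115.]
jig 0.68 [172. 209.] [572. 222.   0.]
wrench 0.73 [183. 269.] [430. 191.   0.]
fluid_bottle 0.59 [132. 165.] [678. 324.   0.]
fluid_bottle 0.4 [186. 146.] [727. 195.   0.]
carton 0.61 [347. 213.] [ 565. -196.    0.]
spare_blade 0.55 [190. 149.] [720. 186.   0.]
spare_blade 0.42 [159. 219.] [548. 254.   0.]
sil 0.71 217 [494. 293. 121.] [477. 223.  -3.] [527. 385. 126.]
side cam at [ 62. 726. 630.]
lever_pad 0.74 [228. 254.] [493. 296. 115.]
lever_pivot 0.8 [239. 225.] [542. 210. 115.]
lever_blade 0.69 [239. 228.] [533. 220. 115.]
handlebar 0.58 [227. 256.] [491. 302. 115.]
handlebar 0.56 [201. 236.] [574. 292. 115.]
jig 0.61 [225. 261.] [578. 223.   0.]
wrench 0.67 [282. 279.] [437. 183.   0.]
fluid_bottle 0.86 [164. 263.] [679. 321.   0.]
carton 0.75 [320. 190.] [ 583. -203.    0.]
spare_blade 0.73 [194. 230.] [724. 187.   0.]
sil 0.84 263 [494. 293. 120.] [476. 218.  11.] [563. 349. 124.]
```

View pics/top.png

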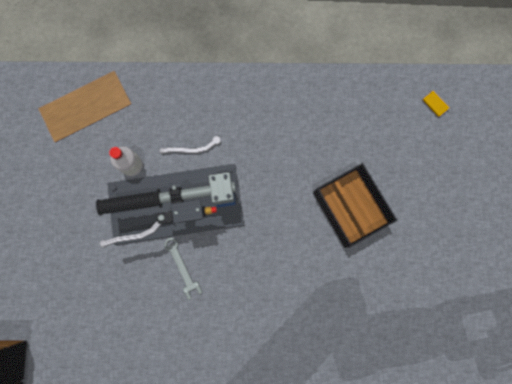

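View pics/side.png

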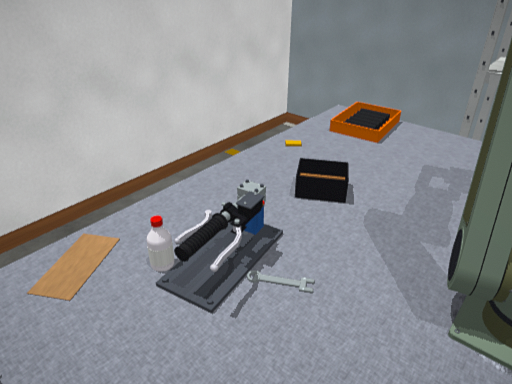

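The top view shows the jig at about (172,209), the grip from (98,207) to (160,198), the blade from (162,219) to its ball end at (103,243), and the wrench at (185,270). The side view agrees. Next I fit the blade and bar lines.

```bash
python3 - <<'E'
from h import *
for n in("top","side"):
    C=np.load(n+".npy"); m=np.load(n+"_m.npy")
    P=C[m]; P=P[(P[:,2]>100)&(P[:,2]<130)]
    for lo in range(215,360,15):
        Q=P[(P[:,1]>=lo)&(P[:,1]<lo+15)]
        if len(Q)>3: print(n,"blade y",lo,len(Q),"x med/min/max",np.median(Q[:,0]).round(),Q[:,0].min().round(),Q[:,0].max().round(),"z",np.median(Q[:,2]).round())
    A=C.reshape(-1,3); A=A[(A[:,2]>95)&(A[:,2]<140)&(A[:,0]>530)&(A[:,0]<630)&(A[:,1]>120)&(A[:,1]<380)]
    for lo in range(120,380,20):
        Q=A[(A[:,1]>=lo)&(A[:,1]<lo+20)&(A[:,0]>545)]
        if len(Q)>3: 
            z=Q[:,2].max(); T=Q[Q[:,2]>z-4]; print(n,"bar y",lo,"x",Q[:,0].min().round(),Q[:,0].max().round(),"topx",T[:,0].mean().round(),"zmax",z.round())
    S=C.reshape(-1,3); S=S[(abs(S[:,2]-12)<4)&(S[:,0]>420)&(S[:,0]<680)&(S[:,1]>60)&(S[:,1]<420)]
    r=cv2.minAreaRect(S[:,:2].astype(np.float32)); print("plate",np.round(r[0]),np.round(r[1]),r[2])
E
```

```text
top blade y 215 14 x med/min/max 524.0 518.0 526.0 z 121.0
top blade y 230 34 x med/min/max 514.0 507.0 524.0 z 122.0
top blade y 245 18 x med/min/max 503.0 498.0 509.0 z 122.0
top blade y 260 18 x med/min/max 498.0 496.0 500.0 z 121.0
top blade y 275 20 x med/min/max 496.0 494.0 498.0 z 121.0
top blade y 290 20 x med/min/max 494.0 492.0 496.0 z 122.0
top blade y 305 26 x med/min/max 492.0 487.0 494.0 z 122.0
top blade y 320 30 x med/min/max 487.0 483.0 492.0 z 121.0
top blade y 335 26 x med/min/max 481.0 477.0 487.0 z 121.0
top bar y 120 x 546.0 626.0 topx 626.0 zmax 137.0
top bar y 140 x 583.0 606.0 topx 596.0 zmax 129.0
top bar y 160 x 575.0 603.0 topx 588.0 zmax 131.0
top bar y 180 x 547.0 607.0 topx 593.0 zmax 140.0
top bar y 200 x 546.0 603.0 topx 590.0 zmax 139.0
top bar y 220 x 546.0 601.0 topx 582.0 zmax 139.0
top bar y 240 x 561.0 594.0 topx 578.0 zmax 135.0
top bar y 260 x 557.0 592.0 topx 575.0 zmax 134.0
top bar y 280 x 555.0 589.0 topx 572.0 zmax 134.0
top bar y 300 x 551.0 585.0 topx 568.0 zmax 134.0
top bar y 320 x 548.0 583.0 topx 565.0 zmax 135.0
top bar y 340 x 546
[... 628 characters left out ...]
 120 x 545.0 630.0 topx 621.0 zmax 138.0
side bar y 140 x 599.0 603.0 topx 600.0 zmax 126.0
side bar y 160 x 576.0 599.0 topx 587.0 zmax 131.0
side bar y 180 x 545.0 605.0 topx 583.0 zmax 140.0
side bar y 200 x 546.0 603.0 topx 590.0 zmax 138.0
side bar y 220 x 545.0 603.0 topx 580.0 zmax 136.0
side bar y 240 x 561.0 592.0 topx 578.0 zmax 133.0
side bar y 260 x 558.0 587.0 topx 576.0 zmax 133.0
side bar y 280 x 555.0 586.0 topx 571.0 zmax 132.0
side bar y 300 x 552.0 580.0 topx 568.0 zmax 132.0
side bar y 320 x 547.0 578.0 topx 565.0 zmax 133.0
side bar y 340 x 545.0 580.0 topx 562.0 zmax 134.0
side bar y 360 x 572.0 579.0 topx 576.0 zmax 122.0
plate [547. 222.] [322. 250.] 87.51209259033203
```

Request:
send_rows:
  targets:
    - [[0,0,0.0766,0.09,0.21,0,1],[0,0,0.0766,0.09,0.21,0,1],[0,0,0.0766,0.09,0.21,0,1],[0,0,0.0766,0.09,0.21,0,1],[0,0,0.0766,0.09,0.21,0,1],[0,0,0.0766,0.09,0.21,0,1],[0,0,0.0766,0.09,0.21,0,1],[0,0,0.0766,0.09,0.21,0,1],[0,0,0.0766,0.09,0.21,0,1],[0,0,0.0766,0.09,0.21,0,1],[0,0,0.0766,0.09,0.21,0,1],[0,0,0.0766,0.09,0.21,0,1]]
  grip_force: 20

```text
time_s: 2.3
ee_pos: [381.4, -45.1, 187.9]
ee_rot: [179.9, 0.0, 99.7]
force: [0.4, -0.7, 0.4]
gripper_width: 0.8
gripper_force: 0.0
```

Request:
send_rows:
  targets:
    - [[0,0,0,0.03,0.153,-0.02,1],[0,0,0,0.03,0.153,-0.02,1],[0,0,0,0.03,0.153,-0.02,1],[0,0,0,0.03,0.153,-0.02,1],[0,0,0,0.03,0.153,-0.02,1],[0,0,0,0.03,0.153,-0.02,1],[0,0,0,0.03,0.153,-0.02,1],[0,0,0,0.03,0.153,-0.02,1],[0,0,0,0.03,0.153,-0.02,1],[0,0,0,0.03,0.153,-0.02,1],[0,0,0,0.03,0.153,-0.02,1],[0,0,0,0,0,-0.04,1]]

```text
time_s: 3.5
ee_pos: [448.2, 293.3, 135.6]
ee_rot: [179.8, -0.1, 99.6]
force: [-0.5, -0.2, 0.1]
gripper_width: 0.4
gripper_force: 0.0
```

Request:
send_rows:
  targets:
    - [[0,0,0,0,0,-0.09,1],[0,0,0,0,0,-0.09,1],[0,0,0,0,0,0,1],[0,0,0,0,0,0,1]]

```text
time_s: 3.9
ee_pos: [446.8, 289.2, 99.6]
ee_rot: [-180.0, 0.0, 99.4]
force: [0.1, -0.6, -0.1]
gripper_width: 0.6
gripper_force: 0.0
```

```bash
python3 - <<'E'
from h import *
I,D=optics.grab_frame("side"); s=env.state(); print({k:np.round(s[k],2).tolist() for k in("ee_pos","ee_rot","force","gripper_width")})
cv2.imwrite("pics/s2.png",cv2.resize(I[180:330,140:340,::-1],(800,600),interpolation=cv2.INTER_CUBIC))
for r in optics.place_of("side","lever_pad")[:2]: print(r["conf"],r["at"],at_z("side",r["at"],115).round(1))
E
```

```text
{'ee_pos': [447.31, 289.52, 100.22], 'ee_rot': [179.94, -0.02, 99.37], 'force': [-0.28, 0.26, 0.07], 'gripper_width': 0.25}
0.73 [225.7, 255.7] [492.3 302.9 115. ]
```

View pics/s2.png

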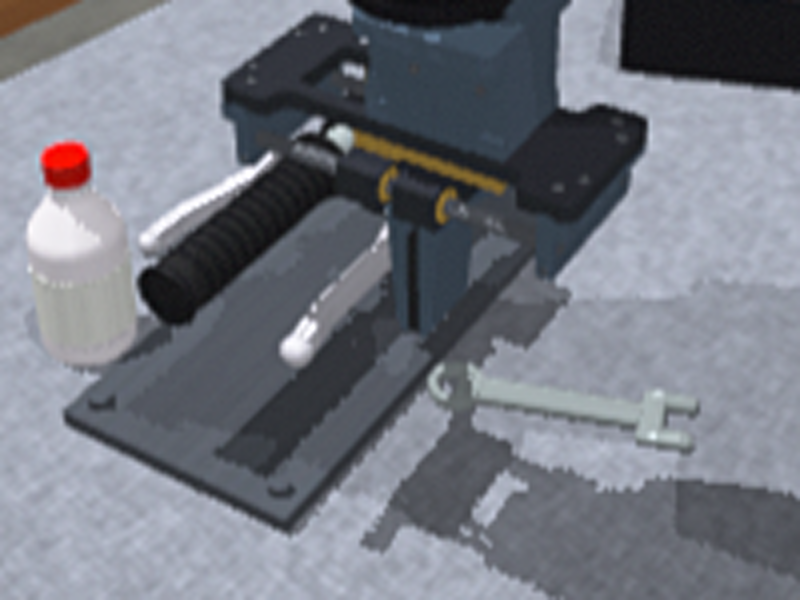

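The crop shows the shut fingers at about (420,270), outside the blade. The ball end is at (297,340) and the body is above the reservoir. Approaching square to the blade.

Request:
send_rows:
  targets:
    - [[0,0,0,0.02,0.006,0,1],[0,0,0,0.02,0.006,0,1],[0,0,0,0.02,0.006,0,1],[0,0,0,0.02,0.006,0,1],[0,0,0,0.02,0.006,0,1],[0,0,0,0.02,0.006,0,1],[0,0,0,0,0,0,1],[0,0,0,0,0,0,1]]

```text
time_s: 4.8
ee_pos: [470.8, 296.9, 99.3]
ee_rot: [-180.0, 0.0, 99.4]
force: [0.3, -1.1, 0.4]
gripper_width: 0.5
gripper_force: 0.0
```

Request:
send_rows:
  targets:
    - [[0,0,0,0.005,0.0008,0,1],[0,0,0,0.005,0.0008,0,1],[0,0,0,0.005,0.0008,0,1],[0,0,0,0.005,0.0008,0,1],[0,0,0,0,0,0,1],[0,0,0,0,0,0,1]]

```text
time_s: 5.4
ee_pos: [474.8, 297.6, 99.5]
ee_rot: [180.0, 0.0, 99.4]
force: [-0.3, 0.3, -0.5]
gripper_width: 0.3
gripper_force: 0.0
```

Request:
send_rows:
  targets:
    - [[0,0,0,0.005,0.0008,0,1],[0,0,0,0.005,0.0008,0,1],[0,0,0,0.005,0.0008,0,1],[0,0,0,0,0,0,1],[0,0,0,0,0,0,1]]

```text
time_s: 5.9
ee_pos: [477.9, 298.0, 99.5]
ee_rot: [180.0, 0.0, 99.4]
force: [-0.2, 0.4, -0.9]
gripper_width: 0.7
gripper_force: 0.0
```

Request:
send_rows:
  targets:
    - [[0,0,0,0.005,0.0008,0,1],[0,0,0,0.005,0.0008,0,1],[0,0,0,0.005,0.0008,0,1],[0,0,0,0,0,0,1],[0,0,0,0,0,0,1]]

```text
time_s: 6.4
ee_pos: [480.9, 298.5, 99.5]
ee_rot: [180.0, -0.0, 99.4]
force: [-0.3, 0.8, -0.1]
gripper_width: 0.7
gripper_force: 0.0
```

```bash
python3 - <<'E'
from h import *
I,D=optics.grab_frame("side"); C=cloud("side",D); s=env.state(); print(s["ee_pos"],s["force"])
cv2.imwrite("pics/s3.png",cv2.resize(I[205:295,170:290,::-1],(800,600),interpolation=cv2.INTER_CUBIC))
for r in optics.place_of("side","lever_pad")[:1]: print(r["conf"],r["at"],at_z("side",r["at"],115).round(1))
P=C[(D>0)&(C[...,2]>95)&(C[...,2]<130)&(C[...,0]>440)&(C[...,0]<530)&(C[...,1]>250)&(C[...,1]<365)]
for lo in range(250,365,8):
    Q=P[(P[:,1]>=lo)&(P[:,1]<lo+8)]
    if len(Q): print(lo,len(Q),"x",Q[:,0].min().round(1),np.median(Q[:,0]).round(1),Q[:,0].max().round(1),"z",np.median(Q[:,2]).round(1))
E
```

```text
[480.84275258 298.5099048   99.44592785] [ 0.21745175 -0.09161713  0.90516345]
0.48 [229.1, 253.5] [491.8 293.8 115. ]
298 1 x 492.7 492.7 492.7 z 112.6
306 16 x 489.3 491.6 499.0 z 120.7
314 30 x 470.4 489.3 497.7 z 121.8
322 25 x 484.3 486.9 494.8 z 121.1
330 22 x 481.5 485.4 491.0 z 120.8
338 30 x 477.2 481.3 491.2 z 120.2
346 24 x 478.0 483.9 491.1 z 117.5
```

View pics/s3.png

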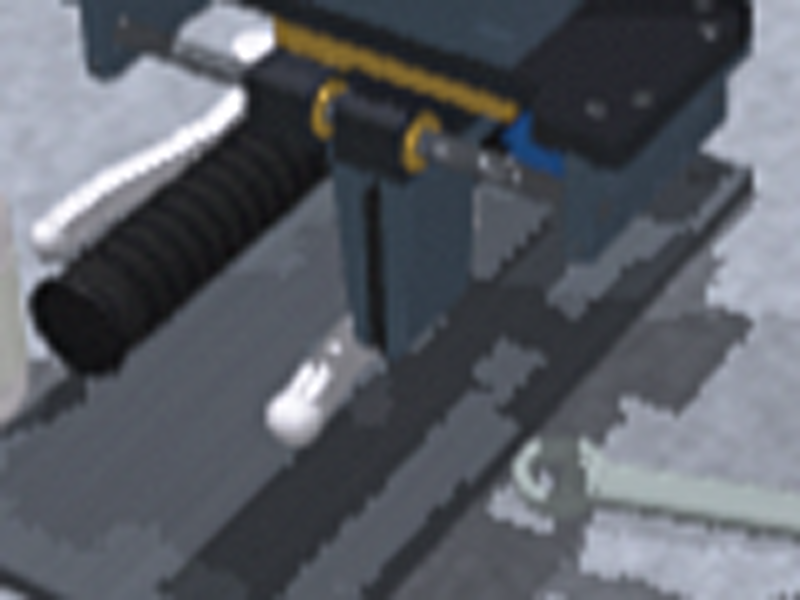

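The crop shows the left finger's back at about (350,330), right next to the blade, with no lever motion visible yet. Continuing slowly.

Request:
send_rows:
  targets:
    - [[0,0,0,0.005,0.0008,0,1],[0,0,0,0.005,0.0008,0,1],[0,0,0,0.005,0.0008,0,1],[0,0,0,0,0,0,1],[0,0,0,0,0,0,1]]

```text
time_s: 7.0
ee_pos: [483.9, 299.0, 99.4]
ee_rot: [180.0, 0.0, 99.4]
force: [0.1, -0.2, -0.1]
gripper_width: 0.2
gripper_force: 0.0
```

Request:
send_rows:
  targets:
    - [[0,0,0,0.005,0.0008,0,1],[0,0,0,0.005,0.0008,0,1],[0,0,0,0.005,0.0008,0,1],[0,0,0,0,0,0,1],[0,0,0,0,0,0,1]]

```text
time_s: 7.5
ee_pos: [486.9, 299.5, 99.4]
ee_rot: [180.0, 0.0, 99.4]
force: [-0.0, -0.1, 0.1]
gripper_width: 0.2
gripper_force: 0.0
```

```bash
python3 - <<'E'
from h import *
I,D=optics.grab_frame("side"); C=cloud("side",D); s=env.state(); print(s["ee_pos"],s["force"])
T=np.array(s["ee_pos"]); n=np.array([.986,.163]); t=np.array([-.163,.986])
a=(C[...,:2]-T[:2])@n; b=(C[...,:2]-T[:2])@t
for z in range(96,150,6):
    m=(D>0)&(abs(C[...,2]-z)<3)&(abs(a)<40)&(abs(b)<22)
    if m.sum(): print(z,m.sum(),"a",np.percentile(a[m],[0,10,50,90,100]).round(1),"b",np.percentile(b[m],[0,50,100]).round(1))
J=cv2.resize(I[205:295,170:290,::-1],(800,600),interpolation=cv2.INTER_CUBIC)
cv2.imwrite("pics/s4.png",J)
m=(D>0)&(C[...,2]>108)&(C[...,2]<126)&(C[...,1]>314)&(C[...,1]<362)&(C[...,0]<510)&(C[...,0]>460)
P=C[m]
for lo in range(314,360,8):
    Q=P[(P[:,1]>=lo)&(P[:,1]<lo+8)]
    if len(Q): print(lo,len(Q),"x",Q[:,0].min().round(1),np.median(Q[:,0]).round(1),Q[:,0].max().round(1))
E
```

```text
[486.85424815 299.45369184  99.44809843] [-0.45568037  0.29139791  0.26508388]
108 4 a [4.5 4.6 5.4 6.2 6.2] b [ 4.8 12.8 20.6]
114 9 a [4.  4.4 5.3 6.5 6.6] b [ 8.3 13.6 21. ]
120 18 a [ 4.2  4.9  7.3 13.  14.4] b [ 9.4 16.8 21.9]
126 11 a [-7.9 -7.5  1.7  7.4 10.7] b [-14.1  17.4  21. ]
132 38 a [-10.4  -9.7  -8.1   4.8   7.5] b [-10.9  16.2  19.4]
138 40 a [-10.7 -10.3  -9.1   4.5   8.6] b [-15.5  15.   19.5]
144 43 a [-11.3 -10.7  -9.2   5.9   9.4] b [-15.7  16.   20. ]
314 24 x 487.4 489.6 497.3
322 22 x 484.4 487.6 494.8
330 24 x 481.0 484.8 492.0
338 31 x 477.2 482.1 492.1
346 21 x 477.9 483.5 489.7
```

View pics/s4.png

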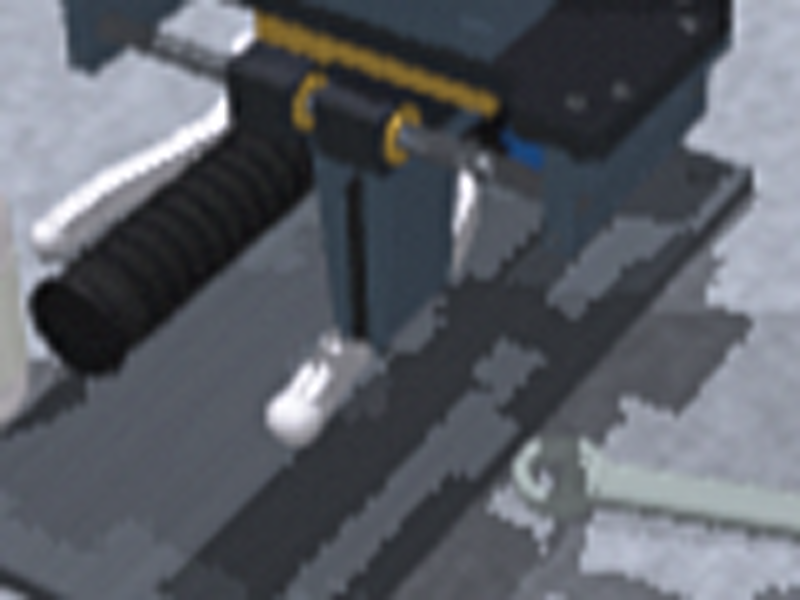

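```bash
python3 - <<'E'
from h import *
s=env.state(); T=np.array(s["ee_pos"]); print(s["qpos"])
f=lambda p:((p-[170,205])*[800/120,600/90]).round()
for z in(100,110,120,130): print(z,"s4 px",f(proj("side",[T[0],T[1],z])),"near edge",f(proj("side",[T[0]-.163*16,T[1]+16,z])))
print("s3",f(proj("side",[480.8,298.5,99.4])), "s2",((proj("side",[447.3,289.5,100.2])-[140,180])*4).round())
C=0
I,D=optics.grab_frame("top");C=cloud("top",D)
for n in("top",):
  for r in optics.silhouettes(n,"lever_blade")[:1]:
    P=C[r["mask"]]; P=P[(P[:,2]>105)&(P[:,2]<130)]; print(r["conf"],len(P))
    for lo in range(215,360,15):
        Q=P[(P[:,1]>=lo)&(P[:,1]<lo+15)]
        if len(Q): print(lo,len(Q),np.median(Q,0).round(1))
E
```

```text
[ 3.04428275e+01  2.19439102e+01  9.76117607e+01 -1.62563209e-03
  6.04446935e+01  2.10583530e+01]
100 s4 px [394. 379.] near edge [363. 411.]
110 s4 px [393. 353.] near edge [362. 385.]
120 s4 px [392. 327.] near edge [361. 358.]
130 s4 px [391. 300.] near edge [359. 332.]
s3 [411. 388.] s2 [430. 352.]
```

In the s4 crop the finger ends at about (365,340), near z = 126. It's above the blade, and the blade shows again on its right at (460,220). The real tips are therefore about 26 mm higher than the reported TCP, so I back off and measure the gripper's actual heights.

Request:
send_rows:
  targets:
    - [[0,0,0,-0.03,-0.005,0,1],[0,0,0,-0.03,-0.005,0,1],[0,0,0,-0.03,-0.005,0,1],[0,0,0,-0.03,-0.005,0,1],[0,0,0,-0.03,-0.005,0,1],[0,0,0,-0.03,-0.005,0,1],[0,0,0,0,0,0,1],[0,0,0,0,0,0,1]]

```text
time_s: 8.45
ee_pos: [450.9, 293.6, 99.6]
ee_rot: [180.0, -0.0, 99.4]
force: [0.2, -0.3, 0.0]
gripper_width: 0.6
gripper_force: 0.0
```

```bash
python3 - <<'E'
from h import *
I,D=optics.grab_frame("side"); C=cloud("side",D); s=env.state(); T=np.array(s["ee_pos"]); print(T,s["ee_rot"],s["gripper_width"])
n=np.array([.986,.163]); t=np.array([-.163,.986])
a=(C[...,:2]-T[:2])@n; b=(C[...,:2]-T[:2])@t
for z in range(90,260,6):
    m=(D>0)&(abs(C[...,2]-z)<=3)&(abs(b)<45)&(a<100)&(a>-120)
    if m.sum(): print(z,m.sum(),"a",np.percentile(a[m],[0,10,50,90,100]).round(),"b",np.percentile(b[m],[0,50,100]).round())
cv2.imwrite("pics/s5.png",cv2.resize(I[140:290,140:340,::-1],(800,600),interpolation=cv2.INTER_CUBIC))
E
```

```text
[451.08875534 293.61186399  99.58230115] [ 1.79965732e+02 -8.01307207e-03  9.93927890e+01] 0.11164472315713898
108 14 a [37. 40. 42. 42. 43.] b [-27.  -4.  35.]
114 44 a [33. 39. 41. 42. 43.] b [-26.  -0.  44.]
120 146 a [34. 39. 43. 48. 50.] b [-35.  12.  45.]
126 17 a [-5.  2. 42. 48. 49.] b [-28.  15.  44.]
132 35 a [-11. -10.  -6.   5.   8.] b [-16.  16.  20.]
138 41 a [-11. -11.  -9.   5.   8.] b [-15.  16.  20.]
144 42 a [-12. -11.  -9.   6.  10.] b [-13.  17.  19.]
150 44 a [-13. -12. -10.   5.   9.] b [-13.  16.  19.]
156 49 a [-13. -12. -10.   6.   9.] b [-16.  17.  20.]
162 45 a [-13. -13.  -8.   7.  12.] b [-15.  17.  19.]
168 50 a [-14. -13. -12.   5.  12.] b [-14.  16.  19.]
174 48 a [-14. -14.  -7.   9.  11.] b [-12.  17.  20.]
180 52 a [-15. -14.  -9.   6.  11.] b [-7. 16. 20.]
186 40 a [-15. -14.  -5.  10.  14.] b [ 2. 18. 20.]
192 14 a [-15. -14.  -7.  11.  12.] b [11. 18. 20.]
198 4 a [-25. -25. -24.   1.  12.] b [-11.  18.  19.]
204 40 a [-82. -81. -25.  74.  75.] b [-26.   5.  38.]
210 157 a [-82. -82. -25.  74.  80.] b [-34.  29.  40.]
216 236 a [-83. -81. -10.  73.  79.] b [-33.  34.  40.]
222 358 a [-82. -62.   3.  72.  80.] b [-35.  33.  41.]
228 267 a [-88. -82.  -6.  24.  86.] b [-34.  33.  40.]
234 177 a [-88. -87. -25.  73.  86.] b [-32.  25.  40.]
240 303 a [-90. -89.  -6.  63.  87.] b [-34.  26.  41.]
246 1239 a [-90. -84. -50.  78.  89.] b [-36.  12.  40.]
252 154 a [-88. -51. -29.  12.  84.] b [-31.  25.  35.]
258 154 a [-51. -50. -29.   6.  15.] b [-22.  23.  28.]
```

View pics/s5.png

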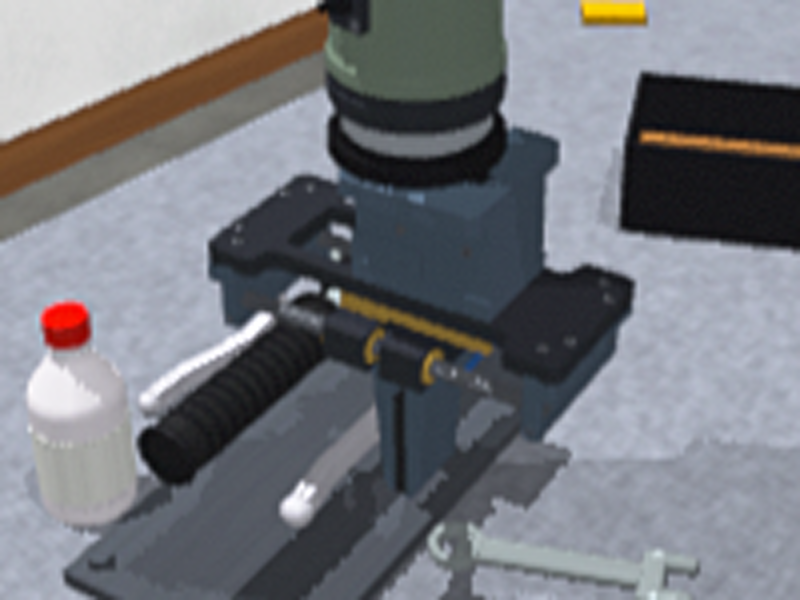

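The s5 crop shows the finger tips at about (405,490) and the body from (210,240) to (630,400). The tips are really near z = 127 and the body starts at 204, so the tool sits about 27 mm above the reported z. I lower 26 mm, which puts the tips at about 101 and the body at about 178, then approach again.

Request:
send_rows:
  targets:
    - [[0,0,0,0,0,-0.065,1],[0,0,0,0,0,-0.065,1],[0,0,0,0.03,0.005,0,1],[0,0,0,0.03,0.005,0,1],[0,0,0,0.03,0.005,0,1],[0,0,0,0.02,0.0033,0,1],[0,0,0,0,0,0,1],[0,0,0,0,0,0,1]]

```text
time_s: 9.3
ee_pos: [473.0, 297.1, 73.7]
ee_rot: [180.0, -0.0, 99.4]
force: [0.3, -0.0, -0.0]
gripper_width: 0.5
gripper_force: 0.0
```

Request:
send_rows:
  targets:
    - [[0,0,0,0.005,0.0008,0,1],[0,0,0,0.005,0.0008,0,1],[0,0,0,0.005,0.0008,0,1],[0,0,0,0,0,0,1],[0,0,0,0,0,0,1]]

```text
time_s: 9.8
ee_pos: [475.8, 297.7, 73.5]
ee_rot: [180.0, -0.0, 99.4]
force: [-0.6, 0.3, 0.4]
gripper_width: 0.5
gripper_force: 0.0
```

Request:
send_rows:
  targets:
    - [[0,0,0,0.005,0.0008,0,1],[0,0,0,0.005,0.0008,0,1],[0,0,0,0.005,0.0008,0,1],[0,0,0,0,0,0,1],[0,0,0,0,0,0,1]]

```text
time_s: 10.3
ee_pos: [478.9, 298.1, 73.5]
ee_rot: [180.0, 0.0, 99.4]
force: [0.8, 0.2, 0.2]
gripper_width: 0.1
gripper_force: 0.0
```

Request:
send_rows:
  targets:
    - [[0,0,0,0.005,0.0008,0,1],[0,0,0,0.005,0.0008,0,1],[0,0,0,0,0,0,1],[0,0,0,0,0,0,1]]

```text
time_s: 10.7
ee_pos: [480.9, 298.4, 73.5]
ee_rot: [180.0, 0.0, 99.4]
force: [-0.3, 0.6, -1.2]
gripper_width: 0.5
gripper_force: 0.0
```

Request:
send_rows:
  targets:
    - [[0,0,0,0.005,0.0008,0,1],[0,0,0,0.005,0.0008,0,1],[0,0,0,0,0,0,1],[0,0,0,0,0,0,1]]

```text
time_s: 11.1
ee_pos: [482.4, 298.8, 73.4]
ee_rot: [-180.0, -0.0, 99.4]
force: [-2.5, 1.5, 1.2]
gripper_width: 0.5
gripper_force: 1.0
```

```bash
python3 - <<'E'
from h import *
I,D=optics.grab_frame("side"); C=cloud("side",D); s=env.state(); T=np.array(s["ee_pos"]); print(T,s["force"])
n=np.array([.986,.163]); t=np.array([-.163,.986])
a=(C[...,:2]-T[:2])@n; b=(C[...,:2]-T[:2])@t
for z in range(90,140,6):
    m=(D>0)&(abs(C[...,2]-z)<=3)&(abs(b)<45)&(a<60)&(a>-60)
    if m.sum(): print(z,m.sum(),"a",np.percentile(a[m],[0,10,50,90,100]).round(),"b",np.percentile(b[m],[0,50,100]).round())
cv2.imwrite("pics/s6.png",cv2.resize(I[205:295,170:290,::-1],(800,600),interpolation=cv2.INTER_CUBIC))
E
```

```text
[482.45403449 298.83046176  73.38192369] [-2.18053777  0.22391214 -0.18952413]
102 13 a [-9. -8.  0.  4.  5.] b [-15.  17.  19.]
108 42 a [-11. -10.  -8.   6.   9.] b [-14.  16.  31.]
114 56 a [-11. -10.  -1.   9.  12.] b [-14.  17.  43.]
120 102 a [-12. -11.   8.  16.  20.] b [-13.  21.  45.]
126 54 a [-12. -12.  -8.  10.  15.] b [-13.  17.  43.]
132 41 a [-13. -12. -11.   5.  10.] b [-15.  16.  19.]
138 45 a [-13. -13. -10.   5.   9.] b [-15.  17.  20.]
```

View pics/s6.png

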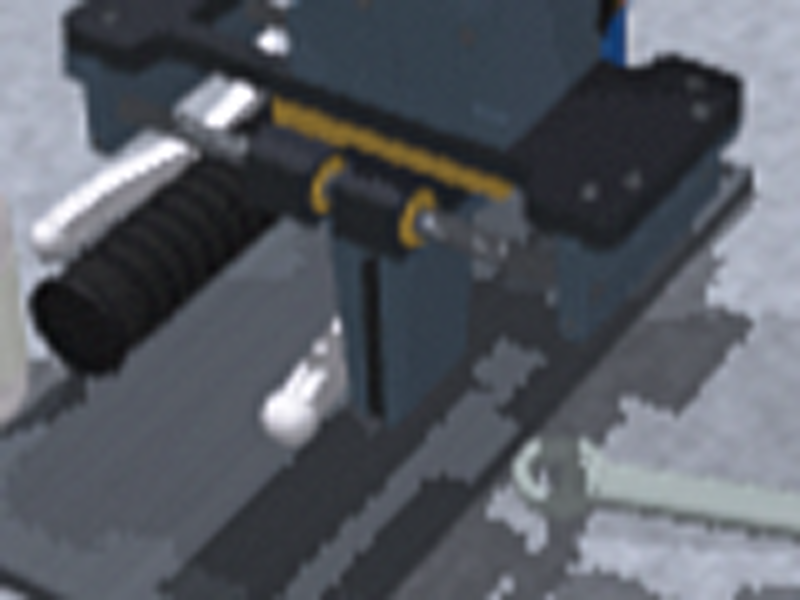

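The crop shows the finger back against the blade at (345,340), tips below it, at 2.2 N. That's contact, with the lever barely moved. Now I press along the lever's arc, turning the hand with it.

Request:
send_rows:
  targets:
    - [[0,0,-0.0127,0.008,0.0056,0,1],[0,0,-0.0127,0.0081,0.0054,0,1],[0,0,-0.0127,0.0082,0.0053,0,1],[0,0,-0.0127,0.0083,0.0051,0,1],[0,0,-0.0127,0.0084,0.0049,0,1],[0,0,-0.0127,0.0085,0.0047,0,1],[0,0,-0.0127,0.0086,0.0045,0,1],[0,0,-0.0127,0.0087,0.0043,0,1],[0,0,0,0,0,0,1],[0,0,0,0,0,0,1]]

```text
time_s: 12.15
ee_pos: [496.0, 306.8, 73.4]
ee_rot: [-180.0, -0.0, 90.2]
force: [-5.6, 2.3, -0.8]
gripper_width: 0.8
gripper_force: 1.9
```

Request:
send_rows:
  targets:
    - [[0,0,-0.0127,0.0087,0.0042,0,1],[0,0,-0.0064,0.0044,0.002,0,1],[0,0,0,0,0,0,1],[0,0,0,0,0,0,1]]

```text
time_s: 12.55
ee_pos: [498.7, 308.1, 73.4]
ee_rot: [-180.0, -0.0, 88.5]
force: [-5.3, 2.6, -0.1]
gripper_width: 0.5
gripper_force: 2.1
```

Request:
send_rows:
  targets:
    - [[0,0,-0.0064,0.0044,0.002,0,1],[0,0,0,0,0,0,1],[0,0,0,0,0,0,1]]

```text
time_s: 12.85
ee_pos: [499.5, 308.4, 73.4]
ee_rot: [-180.0, -0.0, 87.9]
force: [-3.9, 2.8, -0.3]
gripper_width: 0.8
gripper_force: 2.1
```

Request:
send_rows:
  targets:
    - [[0,0,-0.0064,0.0044,0.002,0,1],[0,0,0,0,0,0,1],[0,0,0,0,0,0,1]]

```text
time_s: 13.15
ee_pos: [500.4, 308.8, 73.4]
ee_rot: [-180.0, -0.0, 87.4]
force: [-4.5, 3.2, -0.7]
gripper_width: 0.5
gripper_force: 2.1
```

Expected stop is about x = 500–501; now 0.5 mm steps.

Request:
send_rows:
  targets:
    - [[0,0,0,0.0025,0,0,1],[0,0,0,0,0,0,1],[0,0,0,0,0,0,1]]

```text
time_s: 13.45
ee_pos: [500.5, 308.9, 73.4]
ee_rot: [-179.9, -0.0, 87.4]
force: [-5.4, 2.4, 0.7]
gripper_width: 0.4
gripper_force: 2.6
```

Request:
send_rows:
  targets:
    - [[0,0,0,0.0025,0,0,1],[0,0,0,0,0,0,1],[0,0,0,0,0,0,1]]

```text
time_s: 13.75
ee_pos: [500.6, 308.9, 73.4]
ee_rot: [-179.9, -0.0, 87.4]
force: [-6.8, 3.0, 0.4]
gripper_width: -0.2
gripper_force: 3.2
```

The stop has come up: the hand no longer follows the command. I build the force gradually.

Request:
send_rows:
  targets:
    - [[0,0,0,0.005,0,0,1],[0,0,0,0,0,0,1],[0,0,0,0,0,0,1]]

```text
time_s: 14.05
ee_pos: [500.6, 308.9, 73.4]
ee_rot: [-179.8, 0.0, 87.3]
force: [-8.9, 3.2, 1.0]
gripper_width: 0.4
gripper_force: 4.3
```

Request:
send_rows:
  targets:
    - [[0,0,0,0.005,0,0,1],[0,0,0,0,0,0,1],[0,0,0,0,0,0,1]]

```text
time_s: 14.35
ee_pos: [500.7, 308.9, 73.3]
ee_rot: [-179.7, 0.0, 87.3]
force: [-10.7, 4.8, 3.1]
gripper_width: 0.5
gripper_force: 5.4
```

Request:
send_rows:
  targets:
    - [[0,0,0,0.005,0,0,1],[0,0,0,0.005,0,0,1],[0,0,0,0,0,0,1],[0,0,0,0,0,0,1]]

```text
time_s: 14.75
ee_pos: [500.8, 309.0, 73.3]
ee_rot: [-179.5, 0.0, 87.3]
force: [-14.2, 3.9, 5.1]
gripper_width: 0.3
gripper_force: 7.6
```

Request:
send_rows:
  targets:
    - [[0,0,0,0.003,0,0,1],[0,0,0,0,0,0,1],[0,0,0,0,0,0,1],[0,0,0,0,0,0,1],[0,0,0,0,0,0,1],[0,0,0,0,0,0,1],[0,0,0,0,0,0,1],[0,0,0,0,0,0,1],[0,0,0,0,0,0,1],[0,0,0,0,0,0,1],[0,0,0,0,0,0,1],[0,0,0,0,0,0,1]]

```text
time_s: 15.95
ee_pos: [500.8, 309.0, 73.3]
ee_rot: [-179.4, 0.1, 87.3]
force: [-15.7, 5.2, 5.2]
gripper_width: 0.6
gripper_force: 8.3
```

```bash
python3 - <<'E'
from h import *
I,D=optics.grab_frame("side"); s=env.state(); print(s["ee_pos"],s["force"],s["gripper_force"])
cv2.imwrite("pics/s7.png",cv2.resize(I[205:295,170:290,::-1],(800,600),interpolation=cv2.INTER_CUBIC))
E
```

```text
[500.82726626 309.01216988  73.32477754] [-15.70081704   4.56492285   6.11104128] 8.252401502395514
```

View pics/s7.png

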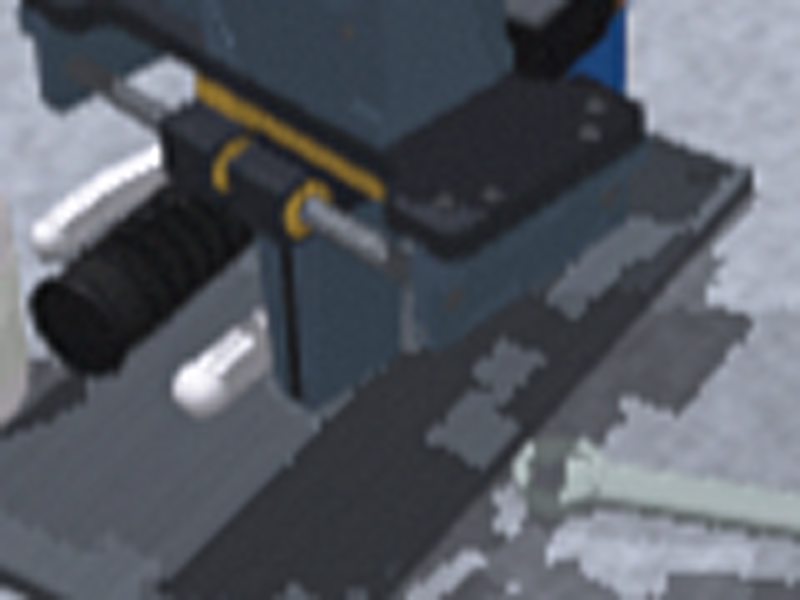

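The crop shows the lever moved in: its ball end is at (200,390), up from (290,420), and still short of the grip. The finger is on its outer side only. I keep holding.

Request:
send_rows:
  targets:
    - [[0,0,0,0,0,0,1],[0,0,0,0,0,0,1],[0,0,0,0,0,0,1],[0,0,0,0,0,0,1],[0,0,0,0,0,0,1],[0,0,0,0,0,0,1],[0,0,0,0,0,0,1],[0,0,0,0,0,0,1],[0,0,0,0,0,0,1],[0,0,0,0,0,0,1],[0,0,0,0,0,0,1],[0,0,0,0,0,0,1]]

```text
time_s: 17.2
ee_pos: [500.8, 309.0, 73.3]
ee_rot: [-179.4, 0.1, 87.3]
force: [-15.1, 5.3, 6.2]
gripper_width: 0.2
gripper_force: 8.3
```

Request:
send_rows:
  targets:
    - [[0,0,0,-0.005,0,0,1],[0,0,0,-0.005,0,0,1],[0,0,0,-0.005,0,0,1],[0,0,0,-0.005,0,0,1],[0,0,0,-0.005,0,0,1],[0,0,0,-0.003,0,0,1],[0,0,0,0,0,0,1],[0,0,0,0,0,0,1]]

```text
time_s: 18.0
ee_pos: [500.4, 308.8, 73.4]
ee_rot: [-180.0, -0.0, 87.4]
force: [-3.7, 3.0, -1.0]
gripper_width: 0.3
gripper_force: 2.2
```

Request:
send_rows:
  targets:
    - [[0,0,0.0064,-0.0044,-0.002,0,1],[0,0,0.0064,-0.0044,-0.002,0,1],[0,0,0.0064,-0.0044,-0.002,0,1],[0,0,0.0064,-0.0044,-0.0021,0,1],[0,0,0.0064,-0.0044,-0.0021,0,1],[0,0,0.0064,-0.0043,-0.0022,0,1],[0,0,0.0064,-0.0043,-0.0022,0,1],[0,0,0.0064,-0.0043,-0.0023,0,1],[0,0,0.0064,-0.0043,-0.0023,0,1],[0,0,0.0064,-0.0042,-0.0024,0,1],[0,0,0.0064,-0.0042,-0.0024,0,1],[0,0,0.0064,-0.0042,-0.0025,0,1]]

```text
time_s: 19.2
ee_pos: [490.2, 303.4, 73.5]
ee_rot: [180.0, -0.0, 94.3]
force: [-4.8, 2.8, -0.3]
gripper_width: 0.1
gripper_force: 1.9
```

Request:
send_rows:
  targets:
    - [[0,0,0.0064,-0.0041,-0.0025,0,1],[0,0,0.0064,-0.0041,-0.0026,0,1],[0,0,0.0064,-0.0041,-0.0026,0,1],[0,0,0.0064,-0.0041,-0.0026,0,1],[0,0,0.0064,-0.0041,-0.0027,0,1],[0,0,0.0064,-0.004,-0.0027,0,1],[0,0,0.0064,-0.004,-0.0028,0,1],[0,0,0,0,0,0,1],[0,0,0,0,0,0,1]]

```text
time_s: 20.1
ee_pos: [484.6, 299.7, 73.5]
ee_rot: [180.0, 0.0, 98.3]
force: [-4.1, 1.9, -0.7]
gripper_width: 0.7
gripper_force: 1.7
```

Request:
send_rows:
  targets:
    - [[0,0,0.0064,-0.004,-0.0028,0,1],[0,0,0.0064,-0.0039,-0.0028,0,1],[0,0,0,-0.0035,-0.0006,0,1],[0,0,0,-0.0035,-0.0006,0,1],[0,0,0,-0.0035,-0.0006,0,1],[0,0,0,-0.0035,-0.0006,0,1],[0,0,0,-0.0035,-0.0006,0,1],[0,0,0,-0.0035,-0.0006,0,1],[0,0,0,-0.0035,-0.0006,0,1],[0,0,0,-0.0035,-0.0006,0,1],[0,0,0,0,0,0,1]]

```text
time_s: 21.2
ee_pos: [477.3, 297.7, 73.5]
ee_rot: [180.0, 0.0, 99.5]
force: [1.2, -0.1, -0.5]
gripper_width: 0.3
gripper_force: 0.0
```

Request:
send_rows:
  targets:
    - [[0,0,0,-0.02,-0.003,0,1],[0,0,0,-0.04,-0.006,0,1],[0,0,0,-0.06,-0.01,0,1],[0,0,0,-0.08,-0.013,0.02,1],[0,0,0,-0.08,-0.013,0.1,1],[0,0,0,-0.08,-0.013,0.15,1],[0,0,0,-0.05,-0.013,0.15,1],[0,0,0,0,0,0.15,1],[0,0,0,0,0,0,1],[0,0,0,0,0,0,1]]

```text
time_s: 22.2
ee_pos: [394.4, 283.3, 187.9]
ee_rot: [179.9, -0.0, 99.5]
force: [0.4, 0.4, -1.1]
gripper_width: 0.5
gripper_force: 0.0
```

```bash
python3 - <<'E'
from h import *
for n in("top","side"):
  I,D=optics.grab_frame(n); C=cloud(n,D)
  if n=="side": cv2.imwrite("pics/s8.png",I[:,:,::-1])
  for r in optics.silhouettes(n,"lever_blade")[:1]:
    P=C[r["mask"]&(D>0)]; P=P[(P[:,2]>105)&(P[:,2]<130)]
    print(n,r["conf"],[(lo,np.median(P[(P[:,1]>=lo)&(P[:,1]<lo+15),0]).round(1)) for lo in range(245,350,15)])
s=env.state(); print(s["time_s"],s["ee_pos"],s["force"])
E
```

```text
top 0.64 [(245, np.float64(502.7)), (260, np.float64(498.3)), (275, np.float64(496.0)), (290, np.float64(493.7)), (305, np.float64(490.6)), (320, np.float64(nan)), (335, np.float64(nan))]
side 0.58 [(245, np.float64(503.7)), (260, np.float64(498.0)), (275, np.float64(495.4)), (290, np.float64(493.0)), (305, np.float64(491.0)), (320, np.float64(486.1)), (335, np.float64(481.8))]
22.4 [394.42227511 282.90882296 186.13670836] [ 0.33980417  0.36430603 -0.21375623]
  return _methods._mean(a, axis=axis, dtype=dtype,
  ret = ret.dtype.type(ret / rcount)
```

View pics/s8.png

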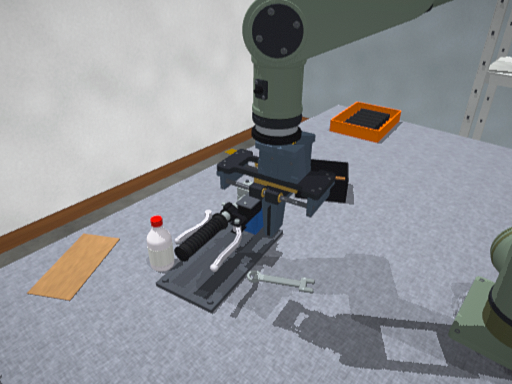

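The picture shows the hand raised clear, its fingers at about (268,220). The lever is back out with its ball end at (214,266), the same blade line as at the start. The wrench (285,280) and bottle (160,250) haven't moved.

```bash
python3 -c "from h import *; print(env.job_done())"
```

```text
the job is handed in; nothing more can be done
None
```

The lever was pressed to its firm stop short of the grip, held there at about 15 N for roughly 2.5 s, then eased fully back out; the hand is clear, nothing else on the bench was seen to move, and the job was handed in at about 22 s.

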